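# Lift a crucible with tongs and hold it over the inspection mirror

## Robot

A 7-joint arm with a two-finger parallel gripper is mounted at the origin on the work surface. World frame = base frame: x ahead of the robot, y to its left, z up, the work surface at z = 0. Lengths are in mm, angles in rad, forces in N, time in s.
With the tool pointing down it reaches from about 400 to 875 mm from the base axis. Payload 4.4 kg.
Tool frame: the origin (TCP) lies between the finger pads; the fingertips stand ctrl.tip_reach ahead of it and the grasp point (between the pads) lies 8 mm behind it (ctrl.tip_reach is the distance from the TCP to the fingertips, in mm); z points along the fingers, y is the direction in which the jaws open and shut (so a half turn about z gives the same grasp; the last joint's range is limited). The gripper opens to 85 mm and grips with 20 to 120 N. Pads are 22 mm wide; open, the fingers measure 114 mm over their backs; the gripper's body (76 mm by 85 mm) begins 54 mm behind the grasp point. The pads swing forward as they close: fully open they stand 13 mm farther back than shut.
Start: joints at [1.071, 0.628, 0.038, 1.517, -0.027, 0.996, -0.02], TCP at [273.237, -589.796, 242.313] pointing down, gripper open.
Joint ranges: [-3.06, 3.06], [-0.37, 2.12], [-1.25, 1.32], [0.18, 2.47], [-1.1, 4.24], [0.23, 1.98], [-2.94, 2.94]. Speed limits (rad/s): [2.57, 2.57, 3.14, 3.14, 3.14, 3.14, 3.14].

## Interface

Orientations are given as [roll, pitch, yaw] about the fixed x, y, z axes, in that order (R = Rz(yaw) Ry(pitch) Rx(roll)).
In Python, from cell import status, viewer, order, ctrl gives the robot as it stands.
- The arm moves only by the tool play_rows, never from a script. Its argument "series" is a list of rows, each a list of 5 numbers: the shift along the tool's x, y, z in cm, then the turn about the tool's z in degrees, then the closure, from 0 (fully open) to 1 (shut). In form: [[x, y, z, yaw, gripper], ...]. A call has 1 to 8 rows; each row is the pose to reach, as a shift and turn from the pose commanded when the call began, along the tool's axes at that moment; what a row does not reach only later rows make up. A row lasts 1/10 s, in which the tool goes at most 50 mm and 8.59 degrees, less where a joint would pass 70% of its speed; a pose out of reach is approached as far as the arm can. A call with a gripper value outside its range is refused whole. The fingers move at their own pace and stop on an object; the grip force is fixed at half the most. Time passes only in rows, so rows that repeat a pose let the fingers close. It gives the time, the measured TCP pose, the force and the opening at its end, in the units of the state.
- status.read_state(): the state, without advancing time (a new reading comes with each control period).
- viewer.get_image(name): name is "side" or "top"; returns a dict with "img" (420x560x3 uint8, red, green, blue), "vfov" (degrees; the focal length in pixels is half the picture's height over the tangent of half this angle, whatever the lens; pixels are square), "cx", "cy" (the principal point, pixels), "rvec" (rotation vector, rad) and "tvec" (3), from world to camera coordinates, as OpenCV has them. Camera axes: x right, y down, z forward; pixel columns grow to the right and rows downward; lengths in mm; the calibration is good to about 2 mm. A picture is of the moment at which its call begins. There is no depth.
- order.finish_job(): hands the job in, once; it reports no verdict.
The state is a dict: "clock": time; "qpos": joint angles; "qd": joint speeds; "tau": joint torques, N m; "eef_pos": TCP position; "tool_rot": TCP orientation; "force": force on the tool from outside, world axes, zero at the start; "torque": the same for the moment, N m; "width": finger opening in mm.
Only numpy, scipy, OpenCV 4.12 (cv2) and the standard library are available. Lean on these libraries where they do the work, as an engineer would, in place of code of your own. Each camera call takes 0.05 s, during which the arm holds its last target. There are 200 camera calls.

## Task

Take the sprung metal tongs off their rest, close their jaws on the small open white crucible that stands on the cooling tray, and lift it with the tongs, never touching the crucible with the gripper itself. Finish holding it there in the tongs, upright over the middle of the round inspection mirror with its underside about 100 mm above the glass: the program ends while still holding, nothing is put down. Leave the other things where they stand and do not tip the crucible over.

Things in the scene. Friction and masses are not known exactly. Their poses are not given: they have to be found in the camera images.
- tongs_grip (a point): Point midway between the tongs' two grip plates, at half their height: where to hold the tongs, nearly their centre of mass. Axes: x along the tongs to the jaws, y across (direction of squeezing), z up. Plates 30 mm long (x), 24 mm high (this point +-12 mm); about 56 mm over their outsides when open, 41 mm when the jaws are closed on the crucible. 62 mm above the table on the rest.
- tongs_jaw (a point): Point midway between the two jaws, at half their height, 95 mm ahead (+x) of tongs_grip and 33 mm below it; same axes. The jaws are shallow upright V plates, 18 mm high (this point +-9 mm), 26 mm long in x, bent down from the arms; 58 mm apart inside at the V's middle when open. On the rest they hang free, lower edge 20 mm above the table.
- tongs_left (a joint): Closing angle of each tongs arm (both alike), rad: 0 sprung open, 0.085 on the crucible, 0.13 shut. Per 0.01 rad the plates come 1.8 mm and the jaws 3.7 mm closer. 7.5 N on each plate begins to close them, 12.5 N brings them to the crucible; anything more presses on it at about half that force. Squeezed 3 to 6 mm in all they are held firmly enough to carry, jaws still open.
- rest: Light wooden fixed rest, base plate 130 x 96 x 8 mm, origin at the centre of its underside, x along the tongs. Two cross bars 10 mm thick, 46 mm before and behind the centre, tops 50 mm high, with 8 mm high end stops at y = +-36 to 45 mm; the tongs lie on the bars, tongs_grip within 5 mm of the rest's centre.
- crucible_center (a point): Centre (half-way up) of the crucible: white porcelain cup, open on top, 38 mm high, body 28 mm in diameter up to a rim 32 mm in diameter (top 4 mm), about 35 g, loose, z up. It stands on the tray in one of three places in a row, 80 mm apart; its underside is 3 mm above the table.
- tray: Fixed low aluminium cooling tray, 110 (x) x 250 (y) mm, floor 3 mm thick, rim 12 mm high; origin at the centre of its underside, y along the row of three standing places at y = -80, 0 and 80 mm.
- mirror_top (a point): Middle of the glass of the round inspection mirror, which lies flat on the table: fixed, black frame 112 mm in diameter, glass 100 mm in diameter, glass 11 mm above the table.
- dish: Bystander: squat lidded glass weighing dish, 45 mm in diameter, 36 mm high, on another place of the tray; origin at the centre of its underside.
- weight: Bystander: steel knobbed weight, 38 mm in diameter, 36 mm high, on another place of the tray; origin at the centre of its underside.
- saucer: Bystander: white ceramic saucer, 72 mm in diameter, 14 mm high, on the table near the robot; origin at the centre of its underside.
- spatula: Bystander: lab spoon 150 mm long lying on the table beyond the tray.
- beaker: Bystander: glass beaker 70 mm in diameter, 85 mm high; origin at the centre of its underside.
- washbottle: Bystander: white plastic bottle 64 mm in diameter, 160 mm high; origin at the centre of its underside.
- jar: Bystander: amber jar 60 mm in diameter, 80 mm high; origin at the centre of its underside.
- tongs_hinge (a point): Hinge end of the tongs, 90 mm behind (-x) tongs_grip and 6 mm below it; same axes. The tongs are plain steel, 0.12 kg, 220 mm long, sprung open; they lie level on a wooden rest. The two arms are 12 mm high bars, underside 12 mm below tongs_grip; the tongs are 22 mm wide here, 72 mm at the open jaws.
There are look-alikes about, which are no part of the job. Leave any green look-alike of the part that bears tongs_grip alone.

How it is judged:
By the outcome, as a careful person would: the job done as asked, in the order asked, and still so for the second after the job is handed in, while the arm keeps its last pose, push and grip.
It also fails if it takes over 48 s, if anything falls off the work surface, if the arm or the gripper's body presses on something with over 40 N, if the wrist force passes 120 N, or if a joint passes its speed limit or range.

## Working session

There is one attempt and no reset: what is moved stays moved. The work goes in short steps, Python scripts to look and compute and a tool call to move; the robot and the scene stay as the last step left them, time stands still between calls to the robot, and variables do not carry over. Pictures are saved under pics/ and viewed, about 8 in all and at most 12, crops included, and the job is handed in when it is done.

Besides the shell and the picture viewer there is one more tool, called after "Call:" by a JSON object that holds its "method" and its "body". play_rows: Moves the arm, as the interface text tells. Its arguments: {"type":"object","properties":{"series":{"type":"array","items":{"type":"array","items":{"type":"number"}}}},"required":["series"]}

```bash
ls; mkdir -p pics; cat > h.py <<'E'
import numpy as np, cv2
from cell import status, viewer, order, ctrl
def grab(n,f):
    d=viewer.get_image(n); cv2.imwrite(f'pics/{f}.png',d['img'][:,:,::-1]); 
    np.savez(f'pics/{f}.npz',**{k:d[k] for k in('vfov','cx','cy','rvec','tvec')}); return d
def K(d):
    f=210/np.tan(np.radians(float(d['vfov']))/2); return np.array([[f,0,float(d['cx'])],[0,f,float(d['cy'])],[0,0,1]])
def P(d):
    return K(d)@np.c_[cv2.Rodrigues(np.array(d['rvec'],float))[0],np.array(d['tvec'],float).reshape(3)]
def proj(d,X):
    u=P(d)@np.append(X,1.); return u[:2]/u[2]
def tri(d1,p1,d2,p2):
    X=cv2.triangulatePoints(P(d1),P(d2),np.array(p1,float).reshape(2,1),np.array(p2,float).reshape(2,1))[:,0]; X=X[:3]/X[3]
    return X, proj(d1,X)-p1, proj(d2,X)-p2
def onz(d,p,z):
    M=P(d); H=np.c_[M[:,0],M[:,1],M[:,2]*z+M[:,3]]; s=np.linalg.solve(H,[p[0],p[1],1]); return s[:2]/s[2]
def ld(f): return dict(np.load(f'pics/{f}.npz'))
E
python3 - <<'E'
from h import *
a=grab('side','s0');b=grab('top','t0')
for d in(a,b): print(d['vfov'],d['cx'],d['cy'],d['rvec'],d['tvec'])
print(status.read_state(), ctrl.tip_reach)
cv2.imwrite('pics/both.png',cv2.resize(np.vstack([a['img'],b['img']])[:,:,::-1],None,fx=.7,fy=.7))
E
```

```text
pics
52.52318618048537 279.0813392047514 212.2723644503632 [ 2.4314407  -0.0703549   0.05168545] [-535.03374129  105.52922318 1191.22708679]
43.02342721977258 277.67113597116906 202.49343654075128 [ 2.10435379 -2.15698107  0.15864359] [  77.01026417  520.78915972 1755.58682563]
{'clock': 0.1, 'qpos': array([ 1.07120471,  0.62927307,  0.03841884,  1.51827155, -0.02702877,
        0.99632003, -0.01999251]), 'qd': array([ 0.00021221, -0.0018689 ,  0.00056122, -0.00263981, -0.00038546,
        0.00170986,  0.00062526]), 'tau': array([ 1.82552678e-03, -5.64539945e+01,  1.22995343e+00, -1.93974620e+01,
        1.12611821e-02,  5.42805632e-03,  5.69507193e-06]), 'eef_pos': array([ 273.02061971, -589.27208674,  241.46683015]), 'tool_rot': array([-3.13983722e+00, -2.02710911e-05,  4.33804312e-01]), 'force': array([0.11595798, 0.08467613, 0.6500044 ]), 'torque': array([-0.00600078, -0.03382906,  0.05408313]), 'width': 84.97539969782538} 11.0
```

View pics/s0.png

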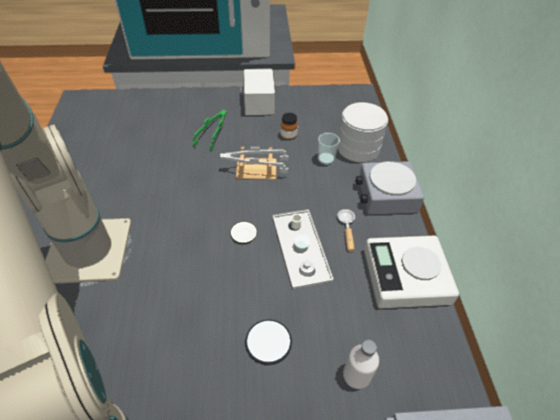

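View pics/t0.png

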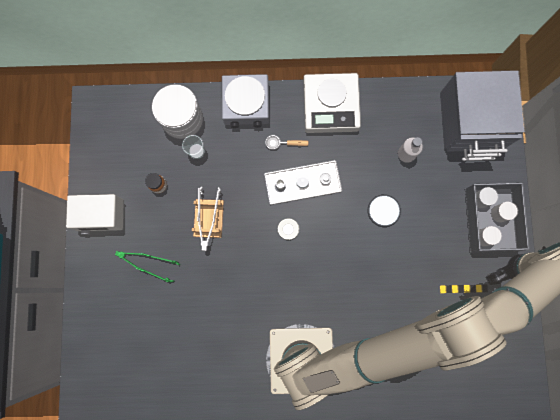

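The side view shows the metal tongs on the wooden rest at (256,162), a green look-alike at (210,128), the tray objects at (296,222), (302,243) and (308,267), and the mirror at (269,341). The top view shows the rest at (208,218), the tray objects at (280,185), (303,183) and (325,179), and the mirror at (384,210). Next I'll enlarge both views.

```bash
python3 - <<'E'
from h import *
s=cv2.imread('pics/s0.png');t=cv2.imread('pics/t0.png')
def c(im,x,y,w,h,k): return cv2.resize(im[y:y+h,x:x+w],None,fx=k,fy=k,interpolation=cv2.INTER_CUBIC)
A=np.hstack([c(s,215,140,80,60,5),c(s,270,205,80,60,5)[:, :400]])
B=np.hstack([c(t,180,180,80,60,5)[:,:400],c(t,262,150,80,60,5)])
cv2.imwrite('pics/c1.png',np.vstack([A,B]))
a=ld('s0');b=ld('t0')
# two-view check (rough centres)
for n,p,q in [('mirror',(269,341),(384,210.5)),('obj near L',(296,222),(280,185)),('mid',(302,243),(303,183)),('R',(308,267),(325,179))]:
    print(n,*[x.round(1) for x in tri(a,p,b,q)])
E
```

```text
mirror [ 491.6 -298.6    8. ] [-0.4  0.1] [-0.  -0.2]
obj near L [587.7  55.   20.5] [-0.4  0.1] [-0.  -0.2]
mid [594.3 -23.9  22.4] [-1.5  0.4] [-0.1 -0.8]
R [ 605.7 -100.4   17.3] [-0.7  0.2] [-0.  -0.4]
```

View pics/c1.png

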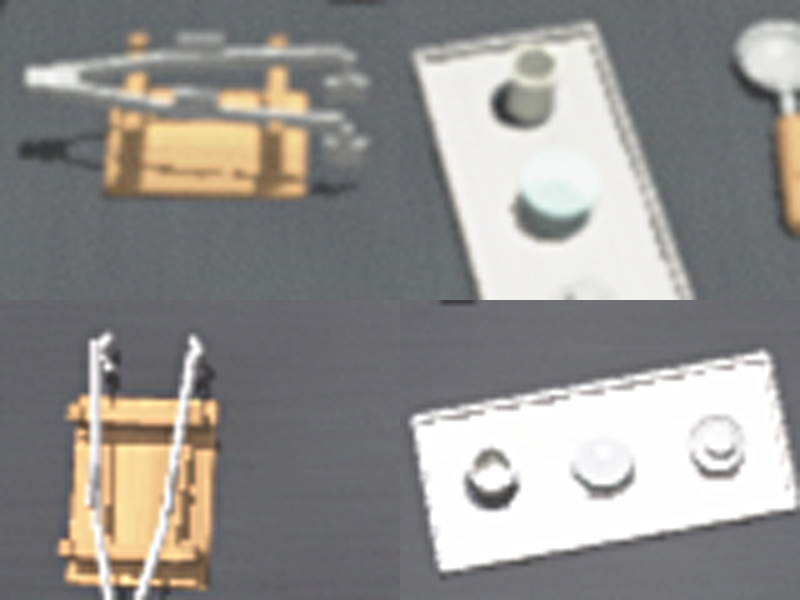

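The crucible must be the open cup at side (296,220) / top (280,185). The middle object is a lidded teal dish and the right one is the knobbed weight. The metal tongs are the ones on the wooden rest; the green pair at top (150,265) is the look-alike. I'll fit poses to both views and check them with an overlay.

```bash
cat > fit.py <<'E'
from h import *
from scipy.optimize import least_squares
def fit(views,model,x0):
    # views: list of (d,{name:px}); model {name:xyz}; x=(x,y,z,yaw)
    def tr(x,m): c,s=np.cos(x[3]),np.sin(x[3]); return np.array([x[0]+c*m[0]-s*m[1],x[1]+s*m[0]+c*m[1],x[2]+m[2]])
    def r(x): return np.concatenate([proj(d,tr(x,model[k]))-p for d,o in views for k,p in o.items()])
    s=least_squares(r,x0,x_scale=[10,10,10,.1]); return s.x,s.fun.reshape(-1,2),tr
E
python3 - <<'E'
from fit import *
a=ld('s0');b=ld('t0')
S=lambda u,v:(270+(u-400)/5,205+v/5); T=lambda u,v:(262+(u-400)/5,150+(v-300)/5)
m=dict(fl=(55,125,12),fr=(55,-125,12),bl=(-55,125,12),br=(-55,-125,12))
x,r,_=fit([(a,dict(bl=S(415,52),fl=S(593,24),br=(295.5,286),fr=(331.5,279.5))),(b,dict(fl=T(413,417),fr=T(770,350),br=T(797,507),bl=T(440,572)))],m,[595,-20,0,-.1])
print('tray',x.round(3),r.round(1).tolist())
for y in(80,0,-80): 
    c,s=np.cos(x[3]),np.sin(x[3]); print((x[:2]+[-s*y,c*y]).round(1))
print('rim tri',*[v.round(1) for v in tri(a,S(534,64),b,T(491,466))])
print('cam top',(-cv2.Rodrigues(b['rvec'])[0].T@b['tvec'].ravel()).round(), 'grip',*[v.round(1) for v in tri(a,(254.7,153.5),b,(208,215))])
m=dict(L=(0,26,12),R=(0,-26,12))
s=cv2.imread('pics/s0.png');t=cv2.imread('pics/t0.png')
def c(im,x,y,w,h,k): return cv2.resize(im[y:y+h,x:x+w],None,fx=k,fy=k,interpolation=cv2.INTER_CUBIC)
cv2.imwrite('pics/c2.png',np.hstack([c(s,216,138,80,46,5.)[:, :400],c(t,180,180,50,75,8.)[:, :400]][:0]) if 0 else np.hstack([np.vstack([c(s,216,138,80,50,5),c(s,285,205,25,22,16)[:350,:400]]),c(t,182,182,50,75,8)]))
E
```

```text
tray [ 5.97211e+02 -2.41360e+01  6.49000e-01  1.59000e-01] [[-0.2, -0.0], [-0.2, -0.1], [-2.4, 0.9], [1.8, -0.3], [-0.2, -0.3], [-0.8, 0.1], [0.2, -0.6], [0.1, -0.5]]
[584.6  54.9]
[597.2 -24.1]
[ 609.9 -103.1]
rim tri [589.5  54.   40.9] [-0.2  0.1] [-0.  -0.1]
cam top [ 232.   44. 1818.] grip [479.  294.3  79.4] [ 0.8 -0.2] [0.1 0.5]
```

View pics/c2.png

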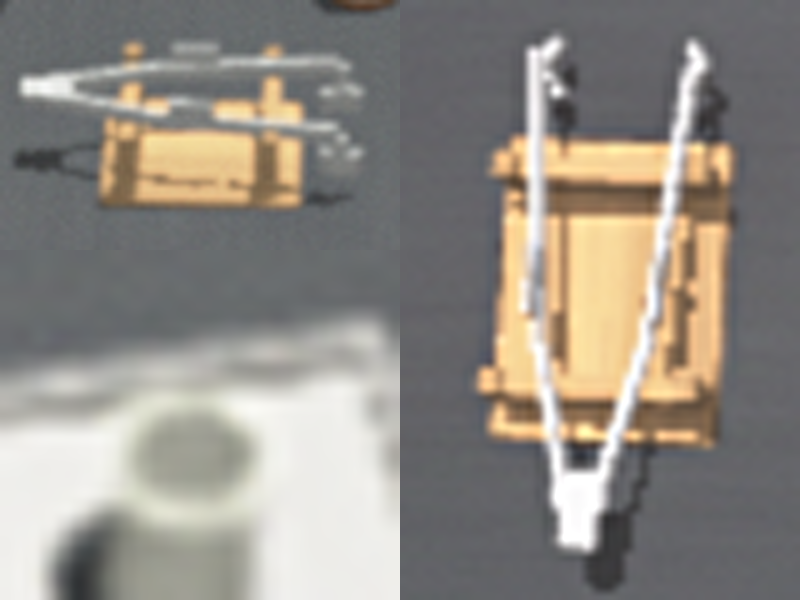

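```bash
python3 - <<'E'
from fit import *
a=ld('s0');b=ld('t0')
T=lambda u,v:(182+(u-400)/8,182+v/8); S=lambda u,v:(216+u/5,138+v/5)
h=onz(b,T(578,548),62); L=onz(b,T(535,50),62); R=onz(b,T(697,50),62)
print('top: hinge end',h,'arm ends',L,R,'mid',(L+R)/2,'sep',np.hypot(*(L-R)),'len',np.hypot(*((L+R)/2-h)))
d=(L+R)/2-h; print('yaw',np.arctan2(d[1],d[0]))
print('plate L',onz(b,T(528,280),74),'R',onz(b,T(660,287),74))
h2=onz(a,S(22,88),59); L2=onz(a,S(347,65),62);R2=onz(a,S(340,130),62); d2=(L2+R2)/2-h2
print('side: hinge',h2,'mid',(L2+R2)/2,'yaw',np.arctan2(d2[1],d2[0]))
print('side plate L top',onz(a,S(195,43),74),'R top',onz(a,S(190,98),74))
print('tri hinge',tri(a,S(22,88),b,T(578,548))[0], 'tri Lend',tri(a,S(347,65),b,T(535,50))[0],'tri Rend',tri(a,S(340,130),b,T(697,50))[0])
# rest: base back corners, front bar stop tops
m=dict(bl=(-65,48,8),br=(-65,-48,8),sl=(51,45,58),sr=(51,-45,58),tl=(-51,45,58),nfr=(65,-48,8),nbr=(-65,-48,8))
x,r,_=fit([(b,dict(bl=T(488,437),br=T(713,445),tl=T(478,395))),(a,dict(nfr=S(301,207),nbr=S(100,206)))],m,[480,280,0,-.05]); print('rest',x,r.round(1).tolist())
E
```

```text
top: hinge end [365.3268357  309.72011594] arm ends [574.76815049 327.57012959] [572.96928045 259.40139932] mid [573.86871547 293.48576445] sep 68.19246087539864 len 209.17282276910132
yaw -0.07769027515723763
plate L [475.65018854 328.48996078] R [471.33428846 273.81324683]
side: hinge [366.13320265 311.21337866] mid [571.99382512 290.17908706] yaw -0.10182397047276544
side plate L top [478.29973381 332.87248325] R top [473.67770503 280.26624799]
tri hinge [365.78348288 310.11099416  59.8436101 ] tri Lend [576.61095651 328.7663243   54.90358023] tri Rend [570.60872166 259.0140059   63.33251498]
rest [ 4.80381282e+02  3.06003177e+02 -8.54323590e+00 -5.20808504e-02] [[0.1, 0.2], [-0.1, -0.1], [-0.1, -0.2], [-0.2, -0.0], [0.1, 0.0]]
```

```bash
cat >> h.py <<'E'
from scipy.spatial.transform import Rotation as Ro
def goto(*T):
    """T: (x,y,z,yaw_rad) -> row shifts from the measured pose now"""
    s=status.read_state(); R=Ro.from_euler('xyz',s['tool_rot'])
    y0=s['tool_rot'][2]
    for t in T:
        d=R.inv().apply(np.array(t[:3])-s['eef_pos'])/10
        a=-(np.degrees(t[3]-y0)+180)%360-180 if 0 else (-(np.degrees(t[3]-y0))+180)%360-180
        print(t,'->',d.round(2),round(a,1))
    print('pos',s['eef_pos'].round(1),'rot',s['tool_rot'].round(4),'F',s['force'].round(1),'w',round(s['width'],1),'t',round(s['clock'],2),'q',s['qpos'].round(2))
E
python3 - <<'E'
from h import *
goto((400,-420,230,.43),(480,-200,210,.2),(500,0,200,0),(490,150,190,-.08),(475,301,180,-.08))
E
```

```text
(400, -420, 230, 0.43) -> [ 18.64 -10.02   1.16] 0.2
(480, -200, 210, 0.2) -> [ 35.14 -26.62   3.19] 13.4
(500, 0, 200, 0) -> [ 45.36 -43.92   4.22] 24.9
(490, 150, 190, -0.08) -> [ 50.76 -57.95   5.25] 29.4
(475, 301, 180, -0.08) -> [ 55.75 -72.28   6.27] 29.4
pos [ 273.  -589.3  241.5] rot [-3.1398 -0.      0.4338] F [0.1 0.1 0.7] w 85.0 t 0.1 q [ 1.07  0.63  0.04  1.52 -0.03  1.   -0.02]
```

Call:
{"method": "play_rows", "body": {"series": [[18.6, -10, 1.2, 0, 0], [18.6, -10, 1.2, 0, 0], [18.6, -10, 1.2, 0, 0], [18.6, -10, 1.2, 0, 0], [35, -26.6, 3.2, 13, 0], [35, -26.6, 3.2, 13, 0], [35, -26.6, 3.2, 13, 0], [35, -26.6, 3.2, 13, 0]]}}

```text
clock: 0.9
eef_pos: [463.4, -241.4, 213.8]
tool_rot: [-3.141, 0.0, 0.207]
force: [0.4, -0.5, -0.2]
width: 85.4
```

```bash
python3 - <<'E'
from h import *
goto((500,0,200,0),(490,150,190,-.08),(475,301,180,-.08))
E
```

```text
(500, 0, 200, 0) -> [  8.54 -22.88   1.38] 11.8
(490, 150, 190, -0.08) -> [ 10.64 -37.76   2.38] 16.4
(475, 301, 180, -0.08) -> [ 12.27 -52.85   3.38] 16.4
pos [ 463.4 -241.4  213.8] rot [-3.1414e+00  3.0000e-04  2.0680e-01] F [ 0.4 -0.5 -0.2] w 85.4 t 0.9 q [ 0.36  0.49  0.1   1.9  -0.07  0.75 -0.87]
```

Call:
{"method": "play_rows", "body": {"series": [[8.5, -22.9, 1.4, 11, 0], [8.5, -22.9, 1.4, 11, 0], [8.5, -22.9, 1.4, 11, 0], [8.5, -22.9, 1.4, 11, 0], [10.6, -37.8, 2.4, 16.4, 0], [10.6, -37.8, 2.4, 16.4, 0], [10.6, -37.8, 2.4, 16.4, 0], [12.3, -50, 3.4, 16.4, 0]]}}

```text
clock: 1.7
eef_pos: [487.1, 155.5, 189.0]
tool_rot: [3.142, -0.0, -0.079]
force: [1.6, 0.2, -0.1]
width: 85.2
```

Call:
{"method": "play_rows", "body": {"series": [[0, 0, 0, 0, 0], [0, 0, 0, 0, 0]]}}

```text
clock: 1.9
eef_pos: [486.7, 154.7, 188.7]
tool_rot: [3.141, 0.001, -0.076]
force: [0.2, -0.9, 0.7]
width: 85.4
```

```bash
python3 - <<'E'
from h import *
goto((475,301,120,-.085),(475,301,54,-.085))
E
```

```text
(475, 301, 120, -0.085) -> [ -2.26 -14.5    6.87] 0.5
(475, 301, 54, -0.085) -> [ -2.25 -14.51  13.47] 0.5
pos [486.7 154.7 188.7] rot [ 3.1411e+00  9.0000e-04 -7.5600e-02] F [ 0.2 -0.9  0.7] w 85.4 t 1.9 q [-0.49  0.51  0.18  1.96 -0.14  0.68 -1.87]
```

Call:
{"method": "play_rows", "body": {"series": [[-2.3, -14.5, 6.9, 0.5, 0], [-2.3, -14.5, 6.9, 0.5, 0], [-2.3, -14.5, 6.9, 0.5, 0], [-2.3, -14.5, 6.9, 0.5, 0], [-2.3, -14.5, 6.9, 0.5, 0], [-2.3, -14.5, 6.9, 0.5, 0]]}}

```text
clock: 2.5
eef_pos: [476.9, 296.8, 120.4]
tool_rot: [3.14, -0.001, -0.091]
force: [1.2, -0.5, -0.8]
width: 85.3
```

```bash
python3 - <<'E'
from h import *
goto((475,301,54,-.085))
s=grab('side','s1')['img'][:,:,::-1]; t=grab('top','t1')['img'][:,:,::-1]
def c(im,x,y,w,h,k): return cv2.resize(im[y:y+h,x:x+w],None,fx=k,fy=k,interpolation=cv2.INTER_CUBIC)
cv2.imwrite('pics/c3.png',np.hstack([c(s,211,118,80,75,5),c(t,172,180,80,75,5)]))
E
```

```text
(475, 301, 54, -0.085) -> [-0.23 -0.42  6.64] -0.4
pos [476.9 296.8 120.4] rot [ 3.1396e+00 -6.0000e-04 -9.1300e-02] F [ 1.2 -0.5 -0.8] w 85.3 t 2.5 q [-0.72  0.68  0.17  1.88 -0.19  0.6  -2.09]
```

View pics/c3.png

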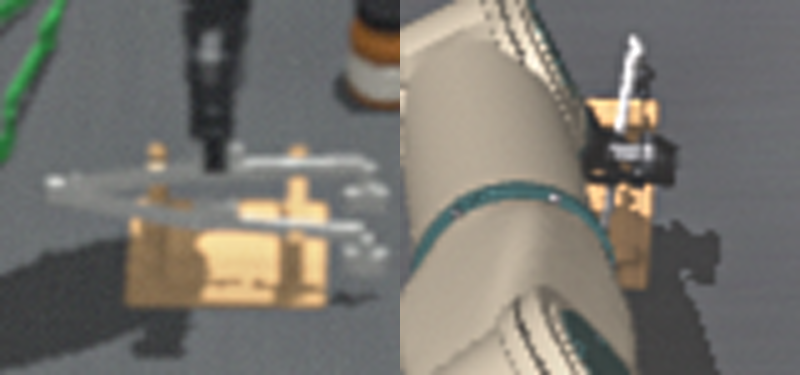

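The side crop shows the fingers above the tongs plates at about (254,152). The top view is mostly hidden by the arm, but the fingers do straddle the rest. Descending in steps.

Call:
{"method": "play_rows", "body": {"series": [[-0.1, -0.2, 2, 0, 0], [-0.1, -0.2, 3, 0, 0], [-0.1, -0.2, 3, 0, 0]]}}

```text
clock: 2.9
eef_pos: [474.7, 299.9, 89.4]
tool_rot: [3.14, 0.002, -0.09]
force: [-0.8, -0.2, -0.7]
width: 85.5
```

```bash
python3 - <<'E'
from h import *
goto((475,301,54,-.085))
E
```

```text
(475, 301, 54, -0.085) -> [ 0.03 -0.11  3.54] -0.3
pos [474.7 299.9  89.4] rot [ 3.1396e+00  1.7000e-03 -9.0000e-02] F [-0.8 -0.2 -0.7] w 85.5 t 2.9 q [-0.71  0.72  0.16  1.89 -0.2   0.54 -2.08]
```

Call:
{"method": "play_rows", "body": {"series": [[0, -0.1, 1.7, 0, 0], [0, -0.1, 3.4, 0, 0], [0, -0.1, 3.4, 0, 0], [0, -0.1, 3.4, 0, 0.25], [0, -0.1, 3.4, 0, 0.25], [0, -0.1, 3.4, 0, 0.25], [0, -0.1, 3.4, 0, 0.25]]}}

```text
clock: 3.6
eef_pos: [475.5, 303.0, 56.9]
tool_rot: [-3.141, -0.001, -0.088]
force: [-0.5, 0.5, -0.1]
width: 64.1
```

Call:
{"method": "play_rows", "body": {"series": [[0, 0, 0, 0, 0.3], [0, 0, 0, 0, 0.3], [0, 0, 0, 0, 0.3], [0, 0, 0, 0, 0.3]]}}

```text
clock: 4.0
eef_pos: [475.3, 303.2, 56.3]
tool_rot: [-3.141, -0.0, -0.088]
force: [-1.1, 0.7, 1.7]
width: 59.8
```

Call:
{"method": "play_rows", "body": {"series": [[0, 0.15, 0.2, 0, 0.33], [0, 0.15, 0.2, 0, 0.36], [0, 0.15, 0.2, 0, 0.36], [0, 0.15, 0.2, 0, 0.38], [0, 0.15, 0.2, 0, 0.4], [0, 0.15, 0.2, 0, 0.4], [0, 0.15, 0.2, 0, 0.4]]}}

```text
clock: 4.7
eef_pos: [475.7, 301.8, 55.3]
tool_rot: [-3.14, -0.001, -0.088]
force: [-0.5, -0.3, 10.6]
width: 51.9
```

```bash
python3 - <<'E'
from h import *
goto((475,301,54,-.085))
E
```

```text
(475, 301, 54, -0.085) -> [-0.06  0.09  0.13] -0.2
pos [475.7 301.8  55.3] rot [-3.1401e+00 -1.4000e-03 -8.8100e-02] F [-0.5 -0.3 10.6] w 51.9 t 4.7 q [-0.7   0.78  0.14  1.91 -0.21  0.47 -2.07]
```

Call:
{"method": "play_rows", "body": {"series": [[0, 0, -0.3, 0, 0.4], [0, 0, -1, 0, 0.4], [0, 0, -2.5, 0, 0.4], [0, 0, -4.5, 0, 0.4], [0, 0, -6.5, 0, 0.4], [0, 0, -7.5, 0, 0.4], [0, 0, -7.5, 0, 0.4]]}}

```text
clock: 5.4
eef_pos: [475.6, 301.5, 130.3]
tool_rot: [-3.14, -0.002, -0.088]
force: [0.5, 0.3, -0.7]
width: 51.5
```

```bash
python3 - <<'E'
from h import *
goto((475,301,135,-.085),(520,180,135,.05),(497,42,135,.12))
E
```

```text
(475, 301, 135, -0.085) -> [-0.06  0.05 -0.47] -0.2
(520, 180, 135, 0.05) -> [ 5.49 11.71 -0.48] -7.9
(497, 42, 135, 0.12) -> [ 4.42 25.66 -0.49] -11.9
pos [475.6 301.5 130.3] rot [-3.1405e+00 -1.7000e-03 -8.8300e-02] F [ 0.5  0.3 -0.7] w 51.5 t 5.4 q [-0.73  0.66  0.18  1.87 -0.19  0.62 -2.1 ]
```

Call:
{"method": "play_rows", "body": {"series": [[1, 4, -0.5, -2, 0.4], [2.5, 8, -0.5, -4, 0.4], [3.5, 12, -0.5, -6, 0.4], [4.5, 16, -0.5, -8, 0.4], [4.5, 20, -0.5, -10, 0.4], [4.2, 23.5, -0.5, -12, 0.4], [4.1, 25.5, -0.5, -12, 0.4], [4.1, 25.5, -0.5, -12, 0.4]]}}

```text
clock: 6.2
eef_pos: [491.9, 39.4, 133.2]
tool_rot: [3.14, 0.003, 0.115]
force: [-0.6, -0.2, -1.4]
width: 51.4
```

Call:
{"method": "play_rows", "body": {"series": [[0, 0, 0, 0, 0.4], [0, 0, 0, 0, 0.4]]}}

```text
clock: 6.4
eef_pos: [493.4, 45.2, 133.8]
tool_rot: [-3.141, 0.0, 0.123]
force: [0.2, 0.5, -0.9]
width: 51.3
```

```bash
python3 - <<'E'
from h import *
goto((493.7,42.9,100,.12))
s=grab('side','s2')['img'][:,:,::-1]; t=grab('top','t2')['img'][:,:,::-1]
def c(im,x,y,w,h,k): return cv2.resize(im[y:y+h,x:x+w],None,fx=k,fy=k,interpolation=cv2.INTER_CUBIC)
cv2.imwrite('pics/c4.png',np.hstack([c(s,240,165,80,75,5),c(t,250,160,80,75,5)]))
E
```

```text
(493.7, 42.9, 100, 0.12) -> [0.   0.23 3.38] 0.2
pos [493.4  45.2 133.8] rot [-3.1408e+00  4.0000e-04  1.2320e-01] F [ 0.2  0.5 -0.9] w 51.3 t 6.4 q [-0.19  0.58  0.06  2.05 -0.07  0.52 -1.52]
```

View pics/c4.png

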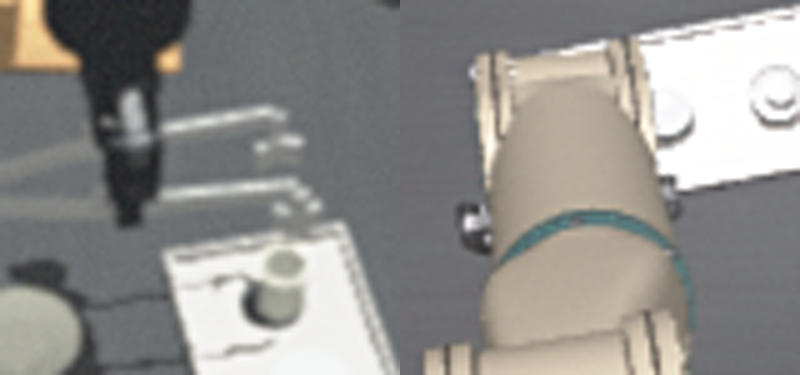

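The side crop shows the open jaws at crop (278,148) and (298,207), with the crucible rim at (285,265), which is image (297,218). The arm hides the top view, so I'll work from the side ray at known heights.

```bash
python3 - <<'E'
from h import *
a=ld('s2'); C=lambda u,v:(240+u/5,165+v/5)
print('cam',(-cv2.Rodrigues(a['rvec'])[0].T@a['tvec'].ravel()).round())
L=onz(a,C(281,114),140.5);R=onz(a,C(299,186),140.5); print('arm ends',L,R,(L+R)/2)
print('rim',onz(a,C(285,265),41))
# predicted: grip = TCP xy, yaw .123
p=np.array([493.4,45.2]);u=np.array([np.cos(.123),np.sin(.123)]); print('pred arm end mid',p+97*u,'pred jaw',p+95*u)
for x,y in((82,0),(95,0),(108,0)):
  for s in(1,-1):
    q=np.r_[p+x*u+s*24*np.array([-u[1],u[0]]),107.5]; print(x,s,((proj(a,q)-[240,165])*5).round())
E
```

```text
cam [ 471. -728.  982.]
arm ends [585.8344781   78.52681514] [590.5937288   25.04792546] [588.21410345  51.7873703 ]
rim [590.7585462   53.34946542]
pred arm end mid [589.66716812  57.10093873] pred jaw [587.68227805  56.85555855]
82 1 [253. 155.]
82 -1 [271. 219.]
95 1 [276. 152.]
95 -1 [294. 216.]
108 1 [298. 149.]
108 -1 [317. 212.]
```

Call:
{"method": "play_rows", "body": {"series": [[0.1, 0.3, 1.5, 0, 0.4], [0.1, 0.3, 3, 0, 0.4], [0.1, 0.3, 4.5, 0, 0.4], [0.1, 0.3, 5, 0, 0.4], [0.1, 0.3, 5, 0, 0.4], [0.1, 0.3, 5, 0, 0.4]]}}

```text
clock: 7.1
eef_pos: [495.1, 41.3, 84.5]
tool_rot: [-3.142, -0.001, 0.122]
force: [0.4, -0.8, -1.1]
width: 51.4
```

```bash
python3 - <<'E'
from h import *
goto((494.7,42.3,50,.12))
s=grab('side','s3')['img'][:,:,::-1]
im=np.ascontiguousarray(cv2.resize(s[175:245,245:325],None,fx=8,fy=8,interpolation=cv2.INTER_CUBIC))
cv2.imwrite('pics/c5.png',im)
E
```

```text
(494.7, 42.3, 50, 0.12) -> [-0.03 -0.1   3.45] 0.1
pos [495.1  41.3  84.5] rot [-3.1415e+00 -6.0000e-04  1.2210e-01] F [ 0.4 -0.8 -1.1] w 51.4 t 7.1 q [-0.17  0.67  0.05  2.07 -0.08  0.4  -1.51]
```

View pics/c5.png

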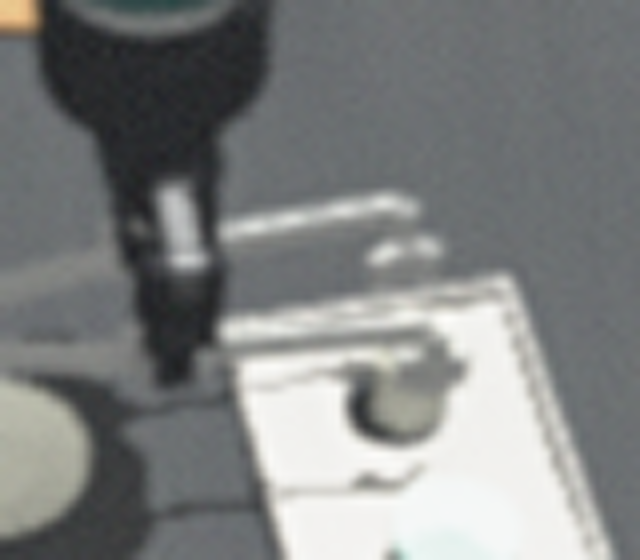

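```bash
python3 - <<'E'
from h import *
a=ld('s3'); f=lambda q:((proj(a,q)-[245,175])*8).round()
p=np.array([495.1,41.3]);u=np.array([np.cos(.122),np.sin(.122)]);n=np.array([-u[1],u[0]])
for s in(1,-1):
  for x in(82,95,108):
    print(s,x,'top',f(np.r_[p+x*u+s*25*n,84.5+6.7-24]),'bot',f(np.r_[p+x*u+s*25*n,84.5+6.7-42]))
  print('arm end 97 mid',f(np.r_[p+97*u+s*28*n,84.5+.7]),'at 60',f(np.r_[p+60*u+s*24*n,85.2]))
print('jaw',p+95*u,'crucible base front',f([589,54,3]),'body L/R base',f([575,54,3]),f([603,54,3]),'rim',f([589,54,41]))
E
```

```text
1 82 top [366. 250.] bot [364. 283.]
1 95 top [401. 246.] bot [399. 279.]
1 108 top [437. 241.] bot [434. 274.]
arm end 97 mid [407. 205.] at 60 [308. 227.]
-1 82 top [395. 356.] bot [393. 389.]
-1 95 top [431. 351.] bot [428. 384.]
-1 108 top [467. 346.] bot [464. 379.]
arm end 97 mid [442. 324.] at 60 [334. 329.]
jaw [589.39388647  52.86127046] crucible base front [406. 409.] body L/R base [368. 410.] [444. 407.] rim [411. 343.]
```

Call:
{"method": "play_rows", "body": {"series": [[-0.05, -0.1, 0.8, 0, 0.4], [-0.05, -0.1, 1.6, 0, 0.4], [-0.05, -0.1, 2.4, 0, 0.4], [-0.05, -0.1, 3.2, 0, 0.4], [-0.05, -0.1, 3.4, 0, 0.4], [-0.05, -0.1, 3.4, 0, 0.4], [-0.05, -0.1, 3.4, 0, 0.4]]}}

```text
clock: 7.85
eef_pos: [494.3, 41.7, 50.2]
tool_rot: [3.142, -0.0, 0.121]
force: [0.1, -1.1, -1.3]
width: 51.4
```

```bash
python3 - <<'E'
from h import *
goto((494.6,42.3,49.5,.12))
s=grab('side','s4')['img'][:,:,::-1]
cv2.imwrite('pics/c6.png',cv2.resize(s[175:245,245:325],None,fx=8,fy=8,interpolation=cv2.INTER_CUBIC))
E
```

```text
(494.6, 42.3, 49.5, 0.12) -> [ 0.04 -0.05  0.07] 0.1
pos [494.3  41.7  50.2] rot [ 3.1416e+00 -1.0000e-04  1.2130e-01] F [ 0.1 -1.1 -1.3] w 51.4 t 7.85 q [-0.17  0.73  0.04  2.09 -0.08  0.32 -1.51]
```

View pics/c6.png

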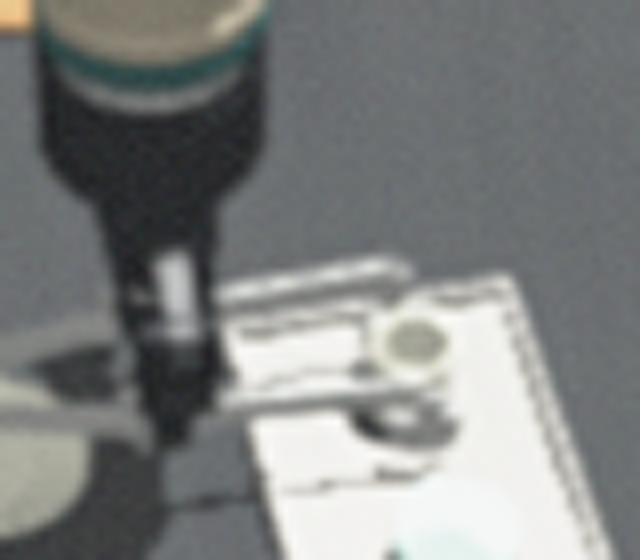

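The crucible stands upright between the jaws, rim centre at crop (414,343), which is image (296.8,217.9). I'll nudge by under 1 mm and close slowly.

Call:
{"method": "play_rows", "body": {"series": [[0.1, -0.05, 0, 0, 0.4], [0.1, -0.05, 0, 0, 0.42], [0.1, -0.05, 0, 0, 0.44], [0.1, -0.05, 0, 0, 0.46], [0.1, -0.05, 0, 0, 0.48], [0.1, -0.05, 0, 0, 0.49], [0.1, -0.05, 0, 0, 0.5], [0.1, -0.05, 0, 0, 0.5]]}}

```text
clock: 8.7
eef_pos: [495.1, 42.4, 50.2]
tool_rot: [3.142, 0.0, 0.121]
force: [-0.7, 0.3, -1.0]
width: 42.8
```

Call:
{"method": "play_rows", "body": {"series": [[0, 0, 0, 0, 0.51], [0, 0, 0, 0, 0.52], [0, 0, 0, 0, 0.53], [0, 0, 0, 0, 0.54], [0, 0, 0, 0, 0.54], [0, 0, 0, 0, 0.54]]}}

```text
clock: 9.3
eef_pos: [495.1, 42.5, 50.2]
tool_rot: [-3.141, -0.0, 0.122]
force: [-0.5, 1.0, -1.0]
width: 40.1
```

```bash
python3 - <<'E'
from h import *
goto((494.6,42.3,49.5,.12))
s=grab('side','s5')['img'][:,:,::-1]
cv2.imwrite('pics/c7.png',cv2.resize(s[175:245,245:325],None,fx=8,fy=8,interpolation=cv2.INTER_CUBIC))
E
```

```text
(494.6, 42.3, 49.5, 0.12) -> [-0.05  0.02  0.07] 0.1
pos [495.1  42.5  50.2] rot [-3.1415e+00 -1.0000e-04  1.2150e-01] F [-0.5  1.  -1. ] w 40.1 t 9.3 q [-0.17  0.73  0.04  2.08 -0.08  0.32 -1.51]
```

View pics/c7.png

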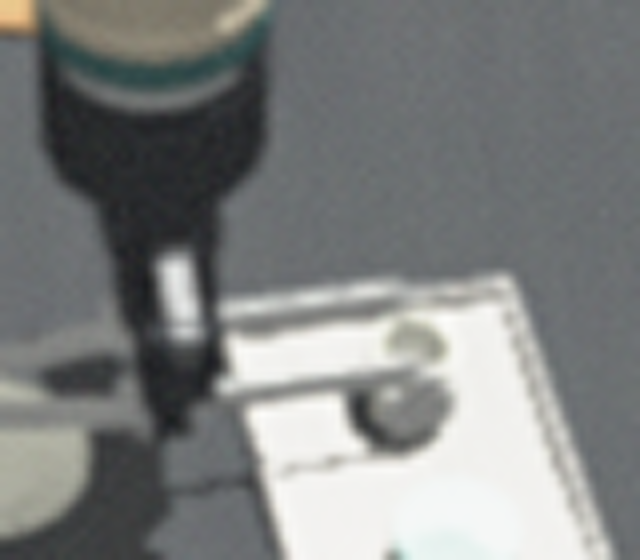

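Width stopped at 40.1 mm while 39.1 was commanded, so the jaws are on the crucible. It stays upright with its rim at crop (415,343). I'll firm the grip slightly and lift.

Call:
{"method": "play_rows", "body": {"series": [[0, 0, 0, 0, 0.56], [0, 0, 0, 0, 0.57], [0, 0, 0, 0, 0.57], [0, 0, -0.3, 0, 0.57], [0, 0, -0.8, 0, 0.57], [0, 0, -1.5, 0, 0.57], [0, 0, -2.5, 0, 0.57], [0, 0, -2.5, 0, 0.57]]}}

```text
clock: 10.15
eef_pos: [496.1, 42.4, 76.7]
tool_rot: [3.142, -0.003, 0.121]
force: [0.4, 0.8, -2.5]
width: 39.1
```

Call:
{"method": "play_rows", "body": {"series": [[0, 0, -1, 0, 0.57], [0, 0, -2.5, 0, 0.57], [0, 0, -4, 0, 0.57], [0, 0, -5.5, 0, 0.57], [0, 0, -7, 0, 0.57], [0, 0, -8.5, 0, 0.57], [0, 0, -8.5, 0, 0.57], [0, 0, -8.5, 0, 0.57]]}}

```text
clock: 10.95
eef_pos: [495.0, 42.4, 160.4]
tool_rot: [-3.142, -0.0, 0.121]
force: [-0.5, -0.3, -1.6]
width: 39.6
```

```bash
python3 - <<'E'
from h import *
goto((494.6,42.3,160,.12),(505,-100,160,-.1),(430,-255,160,-.4),(404,-262,160,-.4))
s=grab('side','s6')['img'][:,:,::-1]
cv2.imwrite('pics/c8.png',cv2.resize(s[145:215,245:325],None,fx=8,fy=8,interpolation=cv2.INTER_CUBIC))
E
```

```text
(494.6, 42.3, 160, 0.12) -> [-0.04  0.01  0.04] 0.1
(505, -100, 160, -0.1) -> [-0.73 14.26  0.03] 12.7
(430, -255, 160, -0.4) -> [-10.06  28.74   0.03] 29.9
(404, -262, 160, -0.4) -> [-12.72  29.12   0.03] 29.9
pos [495.   42.4 160.4] rot [-3.1415e+00 -4.0000e-04  1.2140e-01] F [-0.5 -0.3 -1.6] w 39.6 t 10.95 q [-0.19  0.54  0.07  2.02 -0.07  0.59 -1.52]
```

View pics/c8.png

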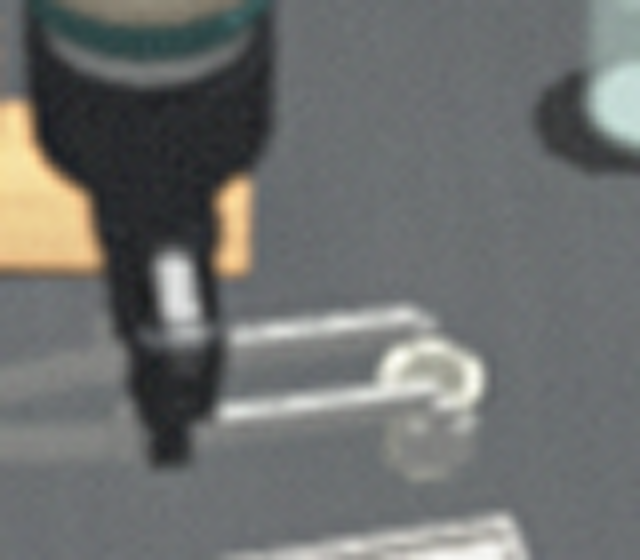

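Lifted: the crucible is upright in the jaws, rim at image (299,192). Now I'll carry it gently to the mirror.

Call:
{"method": "play_rows", "body": {"series": [[-0.6, 1.3, 0, 0.3, 0.57], [-1.7, 4, 0, 0.9, 0.57], [-3, 7, 0, 1.6, 0.57], [-4.3, 10, 0, 2.3, 0.57], [-5.5, 13, 0, 3, 0.57], [-6.8, 16, 0, 3.6, 0.57], [-8.1, 19, 0, 4.2, 0.57], [-9.3, 22, 0, 5, 0.57]]}}

```text
clock: 11.8
eef_pos: [427.4, -189.2, 159.5]
tool_rot: [-3.141, 0.002, 0.032]
force: [0.6, 0.0, -1.9]
width: 38.8
```

```bash
python3 - <<'E'
from h import *
a=ld('s0');b=ld('t0')
print('mirror',onz(a,(269,341),11),onz(b,(384,210.5),11))
for n,f in((a,'s0'),(b,'t0')):
    g=cv2.cvtColor(cv2.imread(f'pics/{f}.png'),6); x,y=((269,341),(384,210))[f=='t0']
    m=(g>150).astype(np.uint8); _,lab,st,c=cv2.connectedComponentsWithStats(m); k=lab[y,x]; print(f,st[k],c[k],onz(n,c[k],11))
goto((396.6,-298.6,158,0))
E
```

```text
mirror [ 492.49986448 -299.72621437] [ 490.59361628 -298.10041613]
s0 [ 247  321   43   41 1382] [268.13314038 340.83863965] [ 490.45393411 -299.20667417]
t0 [369 196  31  29 704] [383.87215909 210.01420455] [ 492.28102751 -297.75809552]
(396.6, -298.6, 158, 0) -> [-3.43 10.84  0.15] 1.9
pos [ 427.4 -189.2  159.5] rot [-3.1413e+00  2.1000e-03  3.2300e-02] F [ 0.6  0.  -1.9] w 38.8 t 11.8 q [ 0.31  0.51  0.06  2.1  -0.05  0.54 -1.13]
```

Call:
{"method": "play_rows", "body": {"series": [[-1, 3, 0, 0.5, 0.57], [-1.9, 6, 0, 1, 0.57], [-2.7, 8.5, 0.1, 1.5, 0.57], [-3.2, 10, 0.1, 1.9, 0.57], [-3.4, 10.8, 0.1, 1.9, 0.57], [-3.4, 10.8, 0.1, 1.9, 0.57], [-3.4, 10.8, 0.1, 1.9, 0.57]]}}

```text
clock: 12.5
eef_pos: [398.9, -295.4, 158.8]
tool_rot: [-3.14, 0.001, 0.002]
force: [0.2, -0.3, -1.5]
width: 39.0
```

```bash
python3 - <<'E'
from h import *
goto((396.6,-298.6,158,0))
a=grab('side','s7');b=grab('top','t7')
s=a['img'][:,:,::-1]; t=b['img'][:,:,::-1]
def c(im,x,y,w,h,k): return cv2.resize(im[y:y+h,x:x+w],None,fx=k,fy=k,interpolation=cv2.INTER_CUBIC)
cv2.imwrite('pics/c9.png',np.hstack([c(s,225,285,80,90,5),c(t,340,150,80,90,5)]))
for d,o in((a,(225,285)),(b,(340,150))):
  for z in(111,130,149): print('want',z,((proj(d,[491.5,-298.6,z])-o)*5).round())
E
```

```text
(396.6, -298.6, 158, 0) -> [-0.23  0.32  0.08] 0.1
pos [ 398.9 -295.4  158.8] rot [-3.1404e+00  7.0000e-04  1.5000e-03] F [ 0.2 -0.3 -1.5] w 39.0 t 12.5 q [ 0.55  0.54  0.05  2.02 -0.05  0.58 -0.94]
want 111 [218. 182.]
want 130 [218. 162.]
want 149 [218. 142.]
want 111 [249. 278.]
want 130 [255. 274.]
want 149 [260. 269.]
```

View pics/c9.png

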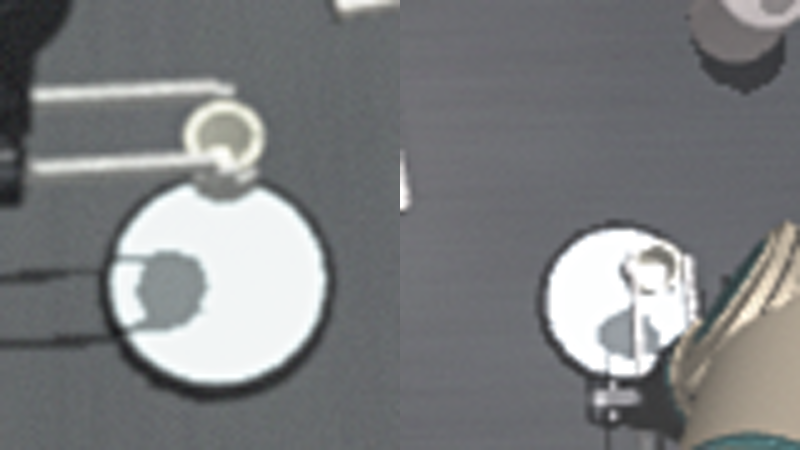

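The crucible is upright over the mirror, a few mm off: side rim at crop (225,135) against (218,142) wanted. I'll apply the correction.

Call:
{"method": "play_rows", "body": {"series": [[-0.1, 0.15, 0.05, 0, 0.57], [-0.25, 0.35, 0.1, 0, 0.57], [-0.25, 0.35, 0.1, 0, 0.57], [-0.25, 0.35, 0.1, 0, 0.57], [-0.25, 0.35, 0.1, 0, 0.57], [-0.25, 0.35, 0.1, 0, 0.57]]}}

```text
clock: 13.2
eef_pos: [396.7, -299.8, 158.2]
tool_rot: [-3.142, -0.0, 0.001]
force: [-0.3, -0.7, -1.2]
width: 38.9
```

```bash
python3 - <<'E'
from h import *
goto((396.6,-298.6,158,0))
a=grab('side','s8');b=grab('top','t8')
s=a['img'][:,:,::-1]; t=b['img'][:,:,::-1]
def c(im,x,y,w,h,k): return cv2.resize(im[y:y+h,x:x+w],None,fx=k,fy=k,interpolation=cv2.INTER_CUBIC)
cv2.imwrite('pics/c10.png',np.hstack([c(s,245,295,50,56,8),c(t,370,185,50,56,8)]))
for d,o in((a,(245,295)),(b,(370,185))):
  for z in(111,149): print('want',z,((proj(d,[491.5,-298.6,z])-o)*8).round())
E
```

```text
(396.6, -298.6, 158, 0) -> [-0.01 -0.12  0.02] 0.1
pos [ 396.7 -299.8  158.2] rot [-3.1416e+00 -1.0000e-04  1.1000e-03] F [-0.3 -0.7 -1.2] w 38.9 t 13.2 q [ 0.56  0.54  0.05  2.02 -0.05  0.58 -0.93]
want 111 [188. 212.]
want 149 [188. 147.]
want 111 [158. 166.]
want 149 [177. 151.]
```

View pics/c10.png

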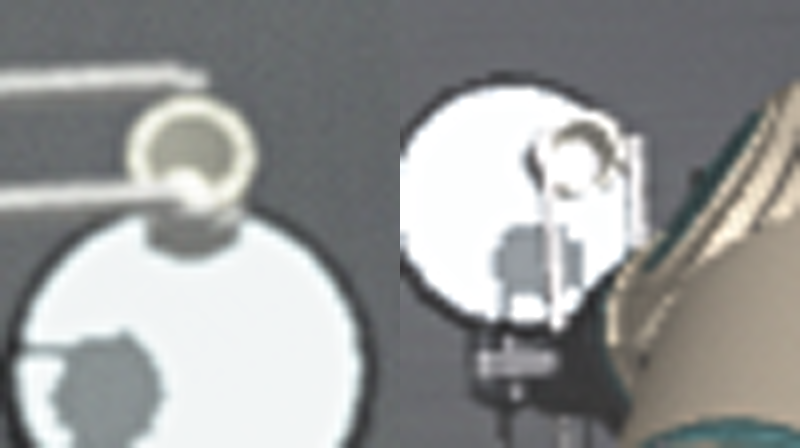

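```bash
python3 - <<'E'
from h import *
a=ld('s8');b=ld('t8')
p=(245+191/8,295+154/8);q=(370+180/8,185+158/8)
print(tri(a,p,b,q)); print(onz(a,p,149),onz(b,q,149))
E
```

```text
(array([ 490.160116  , -300.06262304,  146.79368943]), array([-0.92165382,  0.23132844]), array([-0.08080261, -0.40546457]))
[ 492.10300224 -300.76150578] [ 488.516634   -299.78785018]
```

```bash
python3 - <<'E'
from h import *
print(order.finish_job())
E
```

```text
the job is handed in; nothing more can be done
None
```

The job is handed in with the arm still holding the crucible in the tongs over the mirror. No verdict was reported.

I took the metal tongs off the rest by their grip plates, squeezed about 4 mm. I lowered the open jaws over the crucible, the open cup at the +y end of the tray, and closed them on it. Then I lifted it and carried it to the mirror. The gripper never touched the crucible.

**Last checks (at 13.2 s):**
- **Grip:** the width holds steady at 38.9 mm and the wrist force is about 1.2 N, so nothing is pressing.
- **Position:** the crucible looks upright in both views. Its rim measures (490, −300), against a mirror centre of (491.5, −298.6), so it is about 2 mm off.
- **Height:** the robot's own position puts the underside 100 mm above the glass, while the two camera views give about 98 mm. That gap is within the calibration error.

**Disagreements and gaps:**
- **Crucible position:** the tray fit and the rim measurement differed by about 5 mm along x. I used the rim measurement, and the close-up view confirmed it.
- **Final approach:** the arm blocked the top camera there, so I aligned the jaws from the side view and the robot's position alone.
- **Other objects:** I took no separate final picture of the tray, rest and other things. Nothing in the pictures or force readings suggested they were touched.

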